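# Swap the setting weight on a glued joint and hold the heavy one ready

### The job

The small steel weight on the glued joint in the wooden frame is too light: first put it away flat in its own holder, the one whose recess is its size, and let go of it. Then pick up the large steel weight, carry it over the frame's walls and finish while still holding it, level and still, hovering about 10 mm above the thin plywood patch of the joint, centred on it and with its long sides along the patch's long sides. The large weight must not touch the frame or the joint at any time, and leave the two little house blocks where they are.

Things in the scene. Friction and masses are not known exactly. Their poses are not given: they have to be found in the camera images.
- small_weight (a point): Centre (12.5 mm above its underside) of the small ground-steel block, 24 (x) x 40 (y) x 25 mm high, about 0.19 kg, loose. z up, y along its length. It starts lying on the glued joint.
- large_weight (a point): Centre (15 mm above its underside) of the large ground-steel block, 30 (x) x 50 (y) x 30 mm high, about 0.35 kg, loose. z up, y along its length. It starts on the bare bench top (z = 0), left of the holders.
- weight_small: The same small steel block; origin at the centre of its underside.
- weight_large: The same large steel block; origin at the centre of its underside.
- joint_top (a point): Centre of the top face of the glued joint, fixed in the middle of the frame: a thin plywood patch 30 (x) x 50 (y) mm and 4 mm thick on a plaster block 44 (x) x 64 (y) mm (the sizes along the frame's x and y). z up, y along the patch's length. It lies 34 mm above the frame's underside.
- glue_frame: Wooden glue-up frame, fixed, standing on the thin plate (7 mm) that covers the bench. Origin at the centre of its underside. Outside 172 (x) x 196 (y) mm, four upright walls 8 mm thick whose tops are 70 mm above its underside (36 mm above the joint's top); 14 mm square corner posts inside, 56 mm high; base board 6 mm. Inside it holds only the joint in the middle.
- small_holder_floor (a point): Centre of the recess floor of the small holder: a fixed wooden block 56 (x) x 72 (y) x 13 mm high on the bench top with one recess 31 (x) x 47 (y) mm, 8 mm deep; this floor is 5 mm above the bench. y along the recess's length. The home of the small weight.
- large_holder_floor (a point): Centre of the recess floor of the large holder: the same outside, recess 37 (x) x 57 (y) mm, 8 mm deep, floor 5 mm above the bench. The large weight's home; it stays empty. The two holders may have changed places.
- roof_block: Grey model house 34 x 40 x 44 mm high, loose bystander; origin at the centre of its underside.
- long_roof_block: Grey model house 32 x 54 x 36 mm high, loose bystander; origin at the centre of its underside.
There are look-alikes about, which are no part of the job. What is shaped like the weight_large but blue or green is not meant.

How it is judged:
By the outcome, as a careful person would: the job done as asked, in the order asked, and still so for the second after the job is handed in, while the arm keeps its last pose, push and grip.
It also fails if it takes over 56 s, if anything falls off the work surface, if the arm or the gripper's body presses on something with over 40 N, if the wrist force passes 120 N, or if a joint passes its speed limit or range.

### The arm

A 6-joint arm with a two-finger parallel gripper is mounted at the origin on a cart in front of the work surface, level with it; the furniture and walls round the work are solid. World frame = base frame: x ahead of the robot, y to its left, z up, the work surface at z = 0. Lengths are in m, angles in rad, forces in N, time in s.
With the tool pointing down it reaches from about 0.35 to 0.85 m from the base axis. Payload 8.1 kg.
Tool frame: the origin (TCP) lies on the centre line of the jaws, within the pads' length; the fingertips stand 17 mm ahead of it and the grasp point (between the pads) lies 2 mm behind it; z points along the fingers, y is the direction in which the jaws open and shut (so a half turn about z gives the same grasp; the last joint's range is limited). The gripper opens to 93 mm and grips with 3 to 60 N. Pads are 15 mm wide; open, the fingers measure 128 mm over their backs; the gripper's body (75 mm by 188 mm) begins 65 mm behind the grasp point.
Start: joints at [1.048, 0.13, 1.488, -0, 1.523, -0.085], TCP at [0.254, 0.543, 0.236] pointing down, gripper open.
Joint ranges: [-2.96, 2.96], [-0.89, 2.26], [0.02, 2.5], [-1.34, 4.48], [0, 2.73], [-2.66, 2.66]. Speed limits (rad/s): [2.39, 2.39, 2.79, 3.14, 3.14, 3.14].

### API

Orientations are given as a rotation vector (axis times angle).
In Python, from plant import read_state, vision, bot gives the robot as it stands.
- The arm moves only by the tool jog_arm, never from a script. Its argument "increments" is a list of rows, each a list of 3 entries, a list of its own where there are three numbers: the shift along the world's x, y, z in mm, then the turn about the world's z in rad, then the opening, from 0 (shut) to 1 (fully open). In form: [[[x, y, z], yaw, jaw], ...]. A call has 1 to 8 rows; each row is the pose to reach, as a shift and turn from the pose commanded when the call began; what a row does not reach only later rows make up. A row lasts 1/10 s, in which the tool goes at most 50 mm and 8.59 degrees, less where a joint would pass 70% of its speed; a pose out of reach is approached as far as the arm can. A call with a gripper value outside its range is refused whole. The fingers move at their own pace and stop on an object; "grip_force" is the grip in N (left out, the last holds). Time passes only in rows, so rows that repeat a pose let the fingers close. It gives the time, the measured TCP pose, the force and the opening at its end, in the units of the state.
- read_state(): the state, without advancing time (a new reading comes with each control period).
- vision.get_image(name): name is "scene" or "top" or "wrist"; returns the picture (480x640x3 uint8, red, green, blue); there is no depth.
- vision.camera_params(name): a dict with "intrinsics" (3x3 intrinsics, pixels), "k1" (the pictures are not rectified: a ray, as slopes to the right and down, at radius r is drawn at 1 + k1 r^2 times it, then the intrinsics apply), "extrinsics" (4x4, takes a point from world to camera coordinates). Camera axes: x right, y down, z forward; pixel columns grow to the right and rows downward; lengths in m; the calibration is good to about 2 mm. A picture is of the moment at which its call begins: read the wrist's pose just before it. camera_params takes no time and is no camera call; for the wrist camera it gives the pose at the moment of the call.
- bot.finish_job(): hands the job in, once; it reports no verdict.
The state is a dict: "t": time; "joint_positions": joint angles; "qd": joint speeds; "joint_efforts": joint torques, N m; "eef_pos": TCP position; "tcp_rot": TCP orientation; "contact_force": force on the tool from outside, world axes, zero at the start; "wrist_torque": the same for the moment, N m; "width": finger opening in m.
Only numpy, scipy, OpenCV 4.12 (cv2) and the standard library are available. Lean on these libraries where they do the work, as an engineer would, in place of code of your own. Each camera call takes 0.05 s, during which the arm holds its last target. There are 200 camera calls.

## Working session

There is one attempt and no reset: what is moved stays moved. The work goes in short steps, Python scripts to look and compute and a tool call to move; the robot and the scene stay as the last step left them, time stands still between calls to the robot, and variables do not carry over. Pictures are saved under pics/ and viewed, about 8 in all and at most 12, crops included, and the job is handed in when it is done.

Besides the shell and the picture viewer there is one more tool, called after ">>>" as name(argument=value, ...) on one line, values as JSON. jog_arm: Moves the arm, as the interface text tells. Its arguments: {"type":"object","properties":{"increments":{"type":"array"},"grip_force":{"type":"number"}},"required":["increments"]}

```bash
ls; mkdir -p pics; cat > h.py <<'E'
import numpy as np, cv2
from plant import read_state, vision, bot
def grab(n,f=None):
    p=vision.camera_params(n); im=vision.get_image(n)
    if f: cv2.imwrite('pics/'+f,cv2.cvtColor(im,cv2.COLOR_RGB2BGR))
    return im,p
def ray(p,uv,z):
    K=np.array(p['intrinsics']);E=np.array(p['extrinsics']);k=p['k1']
    uv=np.atleast_2d(np.asarray(uv,float))
    n=cv2.undistortPoints(uv.reshape(-1,1,2),K,np.array([k,0,0,0,0.])).reshape(-1,2)
    d=np.c_[n,np.ones(len(n))]@E[:3,:3]; c=-E[:3,:3].T@E[:3,3]
    return c+d*((z-c[2])/d[:,2])[:,None]
def proj(p,X):
    E=np.array(p['extrinsics'])
    return cv2.projectPoints(np.atleast_2d(np.asarray(X,float)),cv2.Rodrigues(E[:3,:3])[0],E[:3,3],np.array(p['intrinsics']),np.array([p['k1'],0,0,0,0.]))[0].reshape(-1,2)
E
python3 - <<'E'
from h import *
for n in('top','scene'):
    im,p=grab(n,n+'0.png'); E=np.array(p['extrinsics']);print(n,p['intrinsics'],p['k1'],-E[:3,:3].T@E[:3,3],E[:3,:3].round(2).tolist())
s=read_state();print(s)
E
```

```text
pics
top [[445.45350796   0.         313.94782055]
 [  0.         445.45350796 236.89996622]
 [  0.           0.           1.        ]] -0.01792916843133943 [0.48733911 0.37056791 0.91718171] [[0.0, -1.0, -0.03], [-1.0, 0.0, -0.04], [0.04, 0.03, -1.0]]
scene [[520.98334605   0.         317.3471303 ]
 [  0.         520.98334605 241.24087139]
 [  0.           0.           1.        ]] -0.07193426861682606 [ 0.14604949 -0.32155194  0.55519026] [[0.88, -0.47, -0.0], [-0.26, -0.48, -0.84], [0.4, 0.74, -0.54]]
{'t': 0.1, 'joint_positions': array([ 1.04760458e+00,  1.31091166e-01,  1.48915171e+00, -3.58525410e-05,
        1.52299777e+00, -8.53791979e-02]), 'qd': array([-1.59077290e-04, -2.13711535e-05, -3.56883723e-03, -8.73383064e-04,
        6.71441263e-05,  6.94176383e-04]), 'joint_efforts': array([ 6.38261135e-04, -5.61340177e+01, -4.93097270e+01,  7.69765559e-02,
        2.90962838e-02, -5.55309066e-05]), 'eef_pos': array([0.25411578, 0.54300188, 0.23469927]), 'tcp_rot': array([-6.82132262e-01, -3.06617128e+00,  2.48624119e-03]), 'contact_force': array([ 0.85266084, -0.05199808, -0.20418522]), 'wrist_torque': array([ 0.04555122, -0.00299005,  0.01763981]), 'width': 0.0930677277867083}
```

View pics/top0.png

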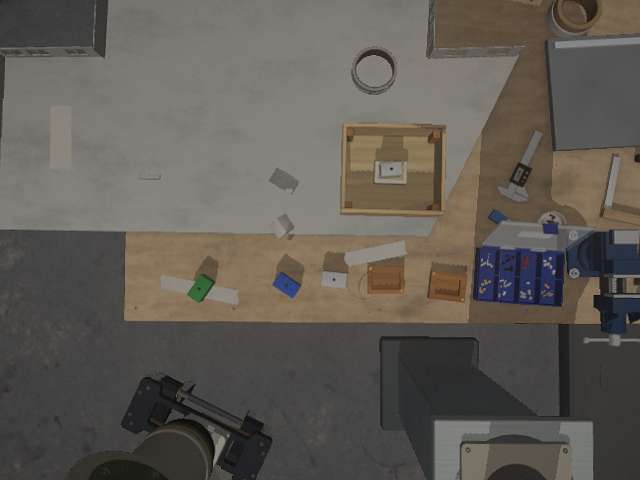

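View pics/scene0.png

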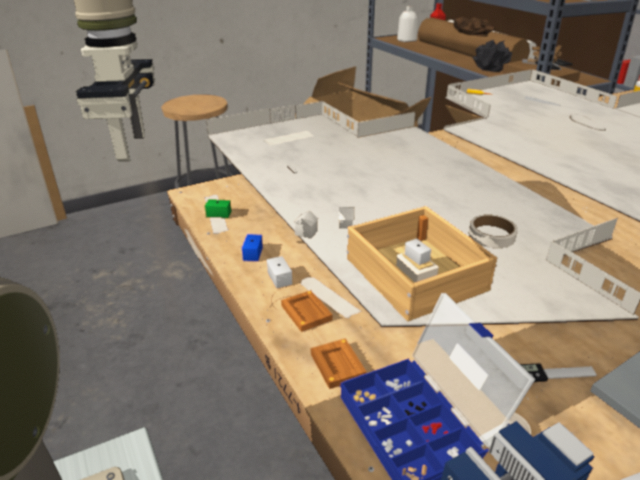

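The top view shows:
- Small steel weight on the joint in the frame at (391,169).
- Bare-steel block on the bench at (334,280), the large-weight candidate.
- Look-alikes of the large weight: blue (287,285) and green (201,288). The grey houses at (284,180) and (283,226) could also be mistaken for it.
- Holders at (385,279) and (448,285); their recess sizes still need comparing.

By the description I choose the steel block at (334,280), left of the holders. I'll check that in one close crop.

```bash
python3 - <<'E'
from h import *
im=cv2.imread('pics/top0.png')
a=cv2.resize(im[255:310,310:480],None,fx=4.7,fy=4.7,interpolation=cv2.INTER_CUBIC)
b=cv2.resize(im[115:220,330:460],None,fx=3,fy=3,interpolation=cv2.INTER_CUBIC)
c=np.zeros((600,799,3),np.uint8);c[:a.shape[0],:a.shape[1]]=a[:, :799];c[270:270+b.shape[0],:b.shape[1]]=b
cv2.imwrite('pics/crop1.png',c)
p=vision.camera_params('top')
for n,uv,z in(('small',(391,169),.066),('large',(334,280),.03),('h1',(385,279),.013),('h2',(448,285),.013),('frame',(394,169),.077),('roof1',(284,180),.04),('roof2',(283,226),.04),('blue',(287,285),.03)):print(n,ray(p,uv,z).round(3))
E
```

```text
small [[0.648 0.253 0.066]]
large [[0.434 0.362 0.03 ]]
h1 [[0.435 0.259 0.013]]
h2 [[0.423 0.133 0.013]]
frame [[0.646 0.249 0.077]]
roof1 [[0.632 0.461 0.04 ]]
roof2 [[0.54  0.462 0.04 ]]
blue [[0.423 0.455 0.03 ]]
```

View pics/crop1.png

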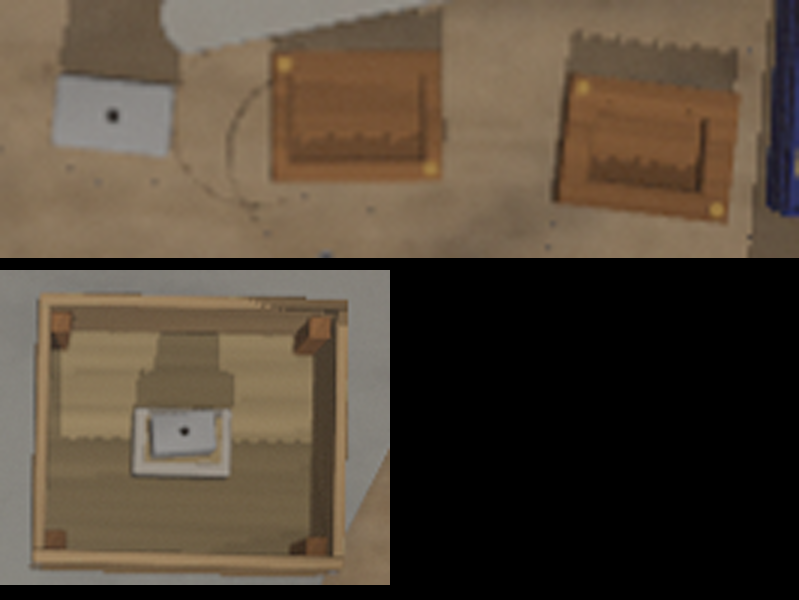

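The crop confirms it: the bare-steel block (crop 113,115) is the large weight. The right holder (crop 648,145) has the smaller recess, so it is the small holder. Next I move over the frame for a close look.

>>> jog_arm(increments=[[[50,-36,20],-0.14,1],[[100,-72,20],-0.28,1],[[140,-108,20],-0.42,1],[[180,-140,20],-0.56,1],[[220,-170,20],-0.7,1],[[260,-200,20],-0.84,1],[[300,-230,20],-0.98,1],[[340,-260,20],-1.12,1]])

```text
t: 0.9
eef_pos: [0.571, 0.3002, 0.2551]
tcp_rot: [-2.213, -2.229, 0.001]
contact_force: [0.5, 0.9, -0.1]
width: 0.0931
```

```bash
python3 - <<'E'
from h import *
im,p=grab('wrist','w1.png'); E=np.array(p['extrinsics']);print(-E[:3,:3].T@E[:3,3],E[:3,:3].round(3).tolist())
s=read_state();print(s['t'],s['eef_pos'],s['tcp_rot'])
for X in ([.648,.253,.066],[.434,.362,.03],[.423,.133,.013]):print(proj(p,X))
E
```

```text
[0.57094865 0.37014973 0.40511901] [[1.0, 0.006, -0.0], [0.006, -0.967, 0.254], [0.002, -0.254, -0.967]]
0.95 [0.57623031 0.29434451 0.25442846] [ 2.22648283e+00  2.21116434e+00 -1.93575131e-03]
[[409.3914261  269.15757687]]
[[172.98797096 141.16425832]]
[[187.21172313 355.39345476]]
```

View pics/w1.png

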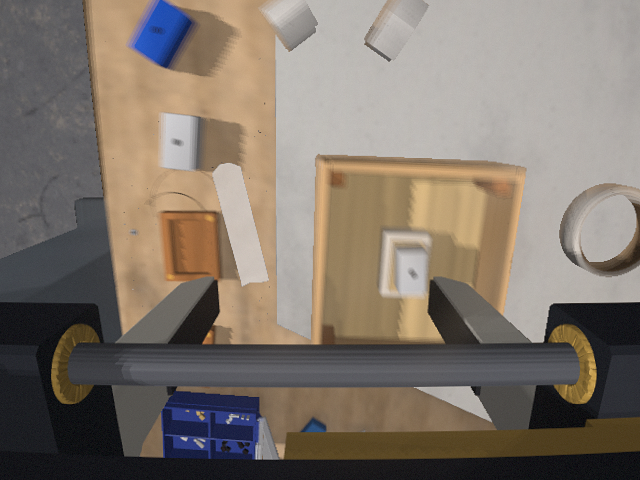

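>>> jog_arm(increments=[[[-30,-50,0],0,1],[[-30,-75,0],0,1],[[-30,-75,0],0,1],[[-30,-75,0],0,1],[[-30,-75,0],0,1]])

```text
t: 1.45
eef_pos: [0.5399, 0.2275, 0.2557]
tcp_rot: [-2.206, -2.236, -0.001]
contact_force: [0.1, 0.9, -0.4]
width: 0.0932
```

```bash
python3 - <<'E'
from h import *
im,p=grab('wrist','w2.png')
s=read_state();print(s['t'],s['eef_pos'],s['tcp_rot'],abs(s['qd']).max())
E
```

```text
1.5 [0.53984571 0.2277383  0.25565714] [-2.20583529e+00 -2.23669417e+00 -4.80564703e-04] 0.006968044629533927
```

View pics/w2.png

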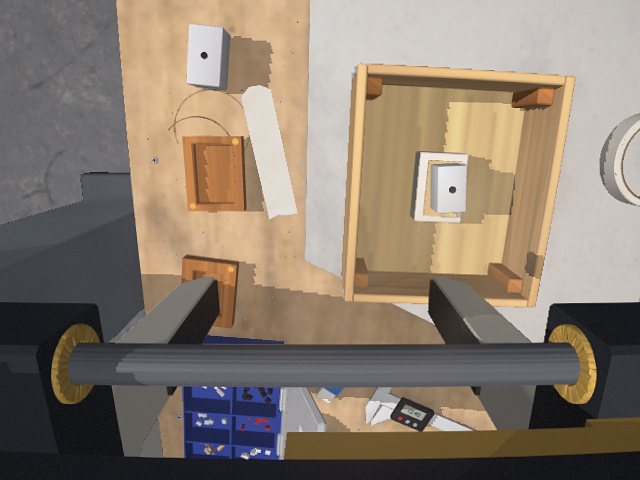

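The still picture shows the small weight at (449,189), the joint at (441,187), the small holder at (210,290) partly hidden, and the large weight at (208,56). Now I measure the small and large weights.

```bash
cat >> h.py <<'E'
def face(im,p,roi,z,lo=150,show=None,mask=None):
    """top face of steel: bluish-grey bright; returns centre, long-side angle, sizes (mm)"""
    x0,y0,x1,y1=roi; c=im[y0:y1,x0:x1].astype(int)
    m=((c.min(2)>lo)&(c[...,2]-c[...,0]>=0)) if mask is None else mask(c)
    m=cv2.morphologyEx(m.astype(np.uint8),cv2.MORPH_OPEN,np.ones((3,3)))
    cs,_=cv2.findContours(m,cv2.RETR_EXTERNAL,cv2.CHAIN_APPROX_NONE)
    k=max(cs,key=cv2.contourArea).reshape(-1,2)+[x0,y0]
    W=ray(p,k,z)[:,:2]*1000
    (c0,sz,a)=cv2.minAreaRect(W.astype(np.float32))
    if sz[0]<sz[1]: a+=90
    if show:
        v=cv2.cvtColor(im,cv2.COLOR_RGB2BGR);cv2.polylines(v,[k.reshape(-1,1,2)],True,(0,0,255))
        cv2.imwrite('pics/'+show,cv2.resize(v[y0:y1,x0:x1],None,fx=5,fy=5,interpolation=cv2.INTER_NEAREST))
    return np.round(c0,1),np.round(a,1),np.round(sz,1)
E
python3 - <<'E'
from h import *
p=vision.camera_params('wrist');im=cv2.imread('pics/w2.png')[...,::-1]
for q in((455,185),(435,190),(425,190),(440,157),(440,216),(208,60),(224,60),(190,60)):print(q,im[q[1],q[0]])
for lo in(150,165,180):print(lo,face(im,p,(405,140,485,235),.066,lo,'s.png'),face(im,p,(175,10,245,100),.03,lo))
print(ray(p,(452.5,189),.066),ray(p,(204,55),.03))
a=cv2.imread('pics/s.png');print(a.shape)
E
```

```text
(455, 185) [226 224 226]
(435, 190) [168 167 167]
(425, 190) [185 170 153]
(440, 157) [238 229 220]
(440, 216) [209 191 170]
(208, 60) [215 214 216]
(224, 60) [102 100  99]
(190, 60) [225 225 225]
150 (array([644.6, 262.4]), np.float64(1.1), array([28.1, 19.3])) (array([434.8, 362.2]), np.float64(83.6), array([49.1, 28.9]))
165 (array([645.5, 262.4]), np.float64(1.1), array([26.4, 19.3])) (array([434.7, 362.2]), np.float64(83.8), array([49.1, 28.8]))
180 (array([646.9, 262.5]), np.float64(1.1), array([23.6, 19.3])) (array([434.6, 362.3]), np.float64(83.6), array([49. , 28.4]))
[[0.64939056 0.25285387 0.066     ]] [[0.4347307  0.36251699 0.03      ]]
(475, 400, 3)
```

View pics/s.png

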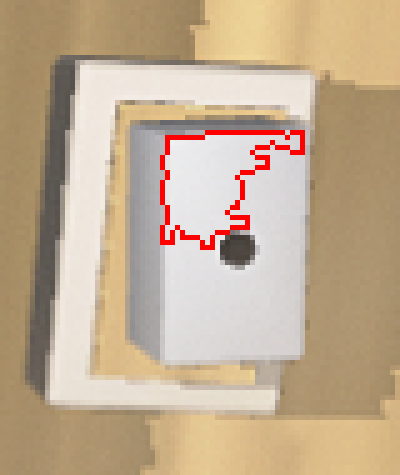

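```bash
python3 - <<'E'
from h import *
p=vision.camera_params('wrist');im=cv2.imread('pics/w2.png')[...,::-1]
for lo in(185,195):print(face(im,p,(405,140,485,235),.066,mask=lambda c:(c.min(2)>lo)&(c[...,0]-c[...,2]<7)))
s=read_state()
from scipy.spatial.transform import Rotation as R
print(s['eef_pos'],np.degrees(np.arctan2(*R.from_rotvec(s['tcp_rot']).as_matrix()[[1,0],1])))
E
```

```text
(array([648.2, 253. ]), np.float64(92.0), array([24.1, 38.4]))
(array([648.3, 253. ]), np.float64(93.1), array([23.6, 38.4]))
[0.53984571 0.2277383  0.25565714] 0.7959669190038327
```

>>> jog_arm(increments=[[[45,12,0],0.03,0.6],[[90,25,-20],0.03,0.6],[[108.5,25.3,-60],0.03,0.6],[[108.5,25.3,-100],0.03,0.6],[[108.5,25.3,-130],0.03,0.6],[[108.5,25.3,-150],0.03,0.6],[[108.5,25.3,-150],0.03,0.6],[[108.5,25.3,-150],0.03,0.6]], grip_force=25)

```text
t: 2.3
eef_pos: [0.6482, 0.253, 0.1057]
tcp_rot: [-2.172, -2.27, 0.001]
contact_force: [1.6, 0.2, -0.5]
width: 0.0558
```

```bash
python3 - <<'E'
from h import *
im,p=grab('wrist','w3.png')
im2,p2=grab('scene','sc3.png')
a=cv2.imread('pics/w3.png')[0:400,150:550];b=cv2.imread('pics/sc3.png')[150:350,320:520]
cv2.imwrite('pics/c3.png',np.hstack([a,cv2.resize(b,(400,400))]))
s=read_state();print(s['t'],s['eef_pos'],s['tcp_rot'],s['contact_force'])
E
```

```text
2.4 [0.64954553 0.25310067 0.10800703] [2.17128523 2.2682809  0.00458943] [0.00656256 0.07929464 0.32196937]
```

View pics/c3.png

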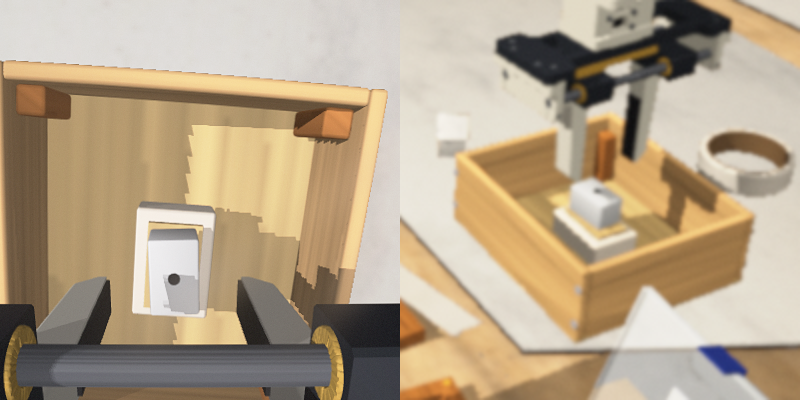

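The jaws straddle the small weight centrally (weight at 173,270 in the crop) and stay clear of the walls. Descend and grip.

>>> jog_arm(increments=[[[0,0,-20],0,0.6],[[0,0,-36.5],0,0.6],[[0,0,-36.5],0,0.6],[[0,0,-36.5],0,0.1],[[0,0,-36.5],0,0.1],[[0,0,-36.5],0,0.1],[[0,0,-36.5],0,0.1],[[0,0,-36.5],0,0.1]])

```text
t: 3.2
eef_pos: [0.6487, 0.2523, 0.0699]
tcp_rot: [2.173, 2.268, 0.001]
contact_force: [-0.8, 0.1, 3.1]
width: 0.0246
```

>>> jog_arm(increments=[[[0,0,15],0,0.1],[[0,0,40],0,0.1],[[0,0,80],0,0.1],[[0,0,110],0,0.1],[[0,0,110],0,0.1],[[0,0,110],0,0.1]])

```text
t: 3.8
eef_pos: [0.6488, 0.2523, 0.1802]
tcp_rot: [2.173, 2.268, 0.003]
contact_force: [-0.8, -1.0, -3.3]
width: 0.0246
```

>>> jog_arm(increments=[[[-35,-30,10],0,0.1],[[-70,-60,20],0,0.1],[[-105,-92,30],0,0.1],[[-140,-122,40],0,0.1],[[-175,-152,40],0,0.1],[[-219,-192,40],0,0.1],[[-219,-192,40],0,0.1],[[-219,-192,40],0,0.1]])

```text
t: 4.6
eef_pos: [0.4275, 0.0592, 0.2173]
tcp_rot: [-2.174, -2.265, 0.003]
contact_force: [-1.3, 1.2, -3.3]
width: 0.0249
```

>>> jog_arm(increments=[[[0,0,0],0,0.1],[[0,0,0],0,0.1]])

```text
t: 4.8
eef_pos: [0.4298, 0.0608, 0.2187]
tcp_rot: [-2.172, -2.269, 0.001]
contact_force: [0.4, 0.1, -2.6]
width: 0.0245
```

```bash
python3 - <<'E'
from h import *
im,p=grab('wrist','w4.png')
s=read_state();print(s['t'],s['eef_pos'],s['width'],proj(p,[.423,.133,.013]))
E
```

```text
4.85 [0.42984017 0.06081019 0.21872113] 0.02456152083114268 [[318.55673358 129.16153726]]
```

View pics/w4.png

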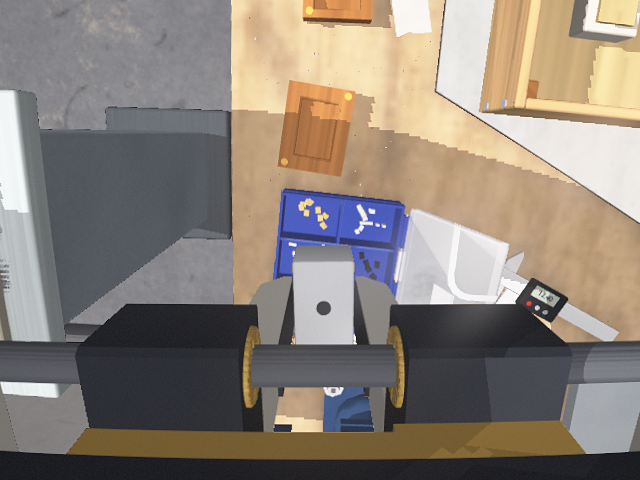

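The small holder is in clear view at (317,129) with its recess at (316,129). The weight is held at (323,295) with its dot at (323,308). I'll measure the holder and the dot.

```bash
python3 - <<'E'
from h import *
p=vision.camera_params('wrist');im=cv2.imread('pics/w4.png')[...,::-1]
hsv=lambda c:cv2.cvtColor(c.astype(np.uint8),cv2.COLOR_RGB2HSV)
for q in((290,130),(300,88),(316,130),(346,130),(270,110),(270,150)):print(q,im[q[1],q[0]],hsv(im[q[1]:q[1]+1,q[0]:q[0]+1])[0,0])
for t in(140,150,160):print(t,face(im,p,(265,65,370,187),.013,show='h.png',mask=lambda c:hsv(c)[...,1]>t))
# recess corners by hand guess -> centre
print('dot',ray(p,(323,308),.2187-.0035)*1000)
cv2.imwrite('pics/h2.png',cv2.resize(cv2.imread('pics/w4.png')[65:187,265:370],None,fx=4.9,fy=4.9,interpolation=cv2.INTER_CUBIC))
E
```

```text
(290, 130) [174 116  70] [ 13 152 174]
(300, 88) [222 148  90] [ 13 152 222]
(316, 130) [182 121  74] [ 13 151 182]
(346, 130) [168 114  69] [ 14 150 168]
(270, 110) [247 226 183] [ 20  66 247]
(270, 150) [194 165 130] [ 16  84 194]
140 (array([420.3, 133. ]), np.float64(83.2), array([71.2, 55.6]))
150 (array([429.3, 136.4]), np.float64(107.4), array([23.7, 34.9]))Traceback (most recent call last):
  File "<stdin>", line 5, in <module>
  File "h.py", line 22, in face
    k=max(cs,key=cv2.contourArea).reshape(-1,2)+[x0,y0]
      ~~~^^^^^^^^^^^^^^^^^^^^^^^^
ValueError: max() iterable argument is empty
```

```bash
python3 - <<'E'
from h import *
p=vision.camera_params('wrist');im=cv2.imread('pics/w4.png')[...,::-1]
hsv=lambda c:cv2.cvtColor(c.astype(np.uint8),cv2.COLOR_RGB2HSV)
for t in(115,128):print(t,face(im,p,(265,65,370,187),.013,mask=lambda c:hsv(c)[...,1]>t))
print('dot',ray(p,(323,308),.2152)*1000, proj(p,[.4203,.133,.013]))
for s in(read_state(),):print(s['eef_pos'],s['tcp_rot'])
E
```

```text
115 (array([420.4, 132.8]), np.float64(83.1), array([72.2, 56.4]))
128 (array([420.3, 133. ]), np.float64(83.0), array([71.8, 56. ]))
dot [[430.09607934  60.62879819 215.2       ]] [[315.4013384  129.04683296]]
[0.42984017 0.06081019 0.21872113] [-2.17162233e+00 -2.26904093e+00  7.79890185e-04]
```

>>> jog_arm(increments=[[[-5,40,0],-0.08,0.1],[[-9.6,72.3,-20],-0.164,0.1],[[-9.6,72.3,-60],-0.164,0.1],[[-9.6,72.3,-100],-0.164,0.1],[[-9.6,72.3,-140],-0.164,0.1],[[-9.6,72.3,-155],-0.164,0.1],[[-9.6,72.3,-155],-0.164,0.1],[[-9.6,72.3,-155],-0.164,0.1]])

```text
t: 5.65
eef_pos: [0.4201, 0.1329, 0.0644]
tcp_rot: [-2.351, -2.084, 0.001]
contact_force: [0.9, 0.0, -1.9]
width: 0.0249
```

```bash
python3 - <<'E'
from h import *
s=read_state();print(s['t'],s['eef_pos'],s['tcp_rot'],s['contact_force'])
im,p=grab('wrist','w5.png')
im2,p2=grab('scene','sc5.png')
cv2.imwrite('pics/c5.png',np.hstack([cv2.imread('pics/w5.png')[100:450,120:520],cv2.resize(cv2.imread('pics/sc5.png')[240:415,250:450],(400,350),interpolation=cv2.INTER_CUBIC)]))
E
```

```text
5.65 [0.42008058 0.13294461 0.06439   ] [-2.35073759e+00 -2.08359480e+00  7.02850409e-04] [ 0.92497384  0.02617959 -1.86614509]
```

View pics/c5.png

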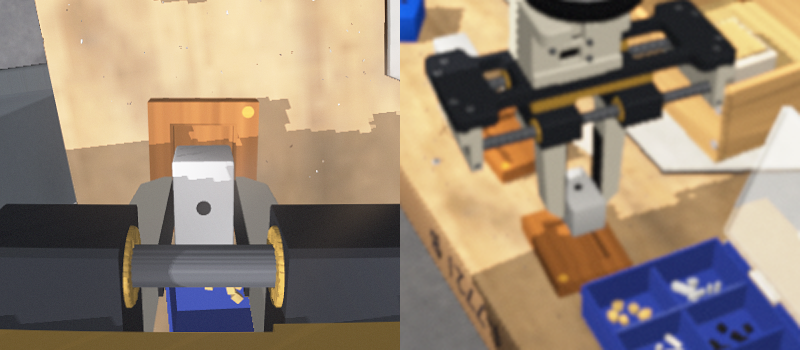

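The weight hangs square over the recess (crop 203,150 over 203,130). Lower it.

>>> jog_arm(increments=[[[0,0,-12],0,0.1],[[0,0,-20],0,0.1],[[0,0,-26],0,0.1],[[0,0,-29],0,0.1],[[0,0,-30],0,0.1],[[0,0,-31],0,0.1],[[0,0,-31],0,0.1]])

```text
t: 6.45
eef_pos: [0.4196, 0.1324, 0.0338]
tcp_rot: [-2.351, -2.083, 0.001]
contact_force: [-4.0, -1.0, 5.6]
width: 0.0246
```

>>> jog_arm(increments=[[[0,0,0],0,0.5],[[0,0,0],0,0.5],[[0,0,0],0,0.5],[[0,0,0],0,0.5],[[0,0,30],0,0.5],[[0,0,80],0,0.7],[[0,0,130],0,0.8],[[0,0,150],0,0.8]])

```text
t: 7.25
eef_pos: [0.422, 0.1329, 0.1887]
tcp_rot: [2.349, 2.081, 0.01]
contact_force: [0.2, -0.3, 0.2]
width: 0.0658
```

>>> jog_arm(increments=[[[0,-45,20],0,0.8],[[0,-75,20],0,0.8],[[0,-75,20],0,0.8],[[0,-75,20],0,0.8]])

```text
t: 7.65
eef_pos: [0.4197, 0.0572, 0.203]
tcp_rot: [-2.354, -2.081, -0.001]
contact_force: [0.1, 1.3, -1.0]
width: 0.0743
```

```bash
python3 - <<'E'
from h import *
im,p=grab('wrist','w6.png')
s=read_state();print(s['t'],s['eef_pos'],s['width'])
u,v=proj(p,[.42,.133,.03])[0].astype(int);print(u,v)
for lo in(150,180):print(face(im,p,(u-50,max(v-60,0),u+50,v+60),.03,mask=lambda c:(c.min(2)>lo)&(c[...,0]-c[...,2]<12)))
x,y=max(u-160,0),max(v-110,0)
cv2.imwrite('pics/c6.png',cv2.resize(cv2.imread('pics/w6.png')[y:y+240,x:x+320],(800,600)))
E
```

```text
7.7 [0.41958497 0.05774633 0.20281222] 0.0745199795710631
310 125
(array([420.2, 132.8]), np.float64(83.9), array([39.2, 24.4]))
(array([420.2, 132.8]), np.float64(84.4), array([39.2, 23.9]))
```

View pics/c6.png

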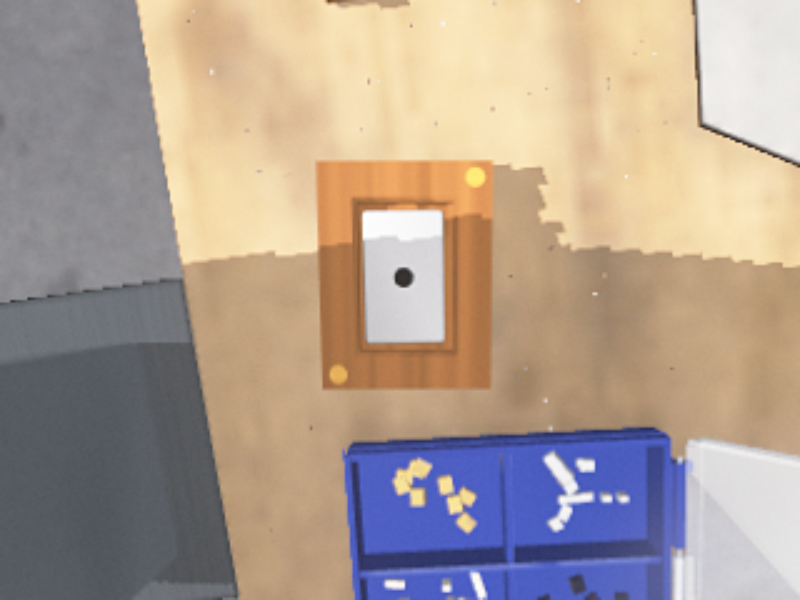

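The small weight lies flat inside its recess (crop 403,277; centre (420.2,132.8) against recess (420.3,133.0)). Next is a close look at the bare joint.

>>> jog_arm(increments=[[[40,22,47],0.12,0.8],[[80,44,47],0.12,0.8],[[120,66,47],0.12,0.8],[[160,88,47],0.12,0.8],[[205,113,47],0.12,0.8],[[205,113,47],0.12,0.8],[[205,113,47],0.12,0.8],[[205,113,47],0.12,0.8]])

```text
t: 8.5
eef_pos: [0.6239, 0.171, 0.25]
tcp_rot: [-2.221, -2.221, 0.001]
contact_force: [0.4, -0.1, -0.1]
width: 0.0742
```

```bash
python3 - <<'E'
from h import *
im,p=grab('wrist','w7.png')
s=read_state();print(s['t'],s['eef_pos'],abs(s['qd']).max())
u,v=proj(p,[.647,.25,.041])[0].astype(int);print(u,v)
x,y=max(u-67,0),max(v-60,0)
cv2.imwrite('pics/c7.png',cv2.resize(cv2.imread('pics/w7.png')[y:y+120,x:x+133],None,fx=5,fy=5,interpolation=cv2.INTER_CUBIC));print(x,y)
E
```

```text
8.55 [0.62394582 0.17065624 0.25101057] 0.025957637760286395
349 121
282 61
```

View pics/c7.png

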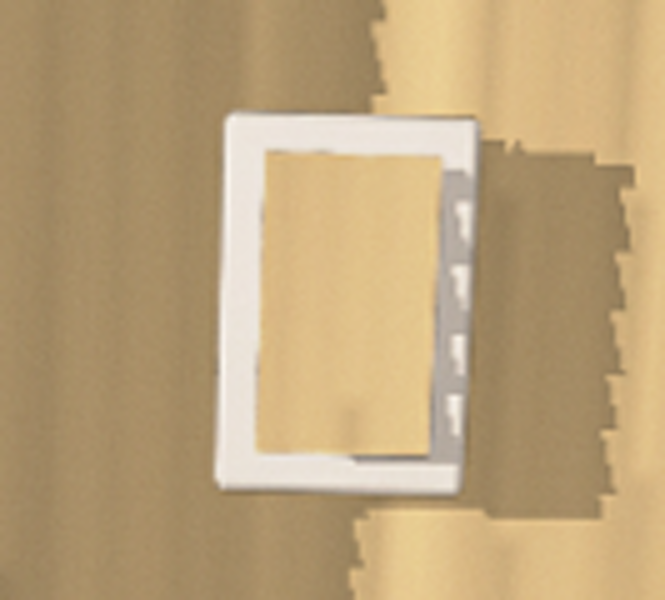

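The patch shows cleanly, with crop corners (265,152), (441,156), (430,455) and (256,452). I'll measure it by colour.

```bash
python3 - <<'E'
from h import *
p=vision.camera_params('wrist');im=cv2.imread('pics/w7.png')[...,::-1]
for t in(45,60):print(face(im,p,(330,88,373,155),.041,mask=lambda c:c[...,0]-c[...,2]>t))
q=np.array([(265,152),(441,156),(430,455),(256,452)])/5+[281.6,60.6]
W=ray(p,q,.041)*1000;print(W.round(1)[:,:2].tolist(),W.mean(0),cv2.minAreaRect(W[:,:2].astype(np.float32)))
# frame outer top rim
E
```

```text
(array([648.6, 249.3]), np.float64(88.4), array([50.2, 30.3]))
(array([648.7, 249.3]), np.float64(88.3), array([49.7, 29.9]))
[[634.3, 274.6], [664.1, 273.9], [663.4, 224.1], [633.0, 224.6]] [648.72622413 249.28380292  41.        ] ((648.63330078125, 249.31039428710938), (49.993751525878906, 30.41508674621582), 89.02787780761719)
```

>>> jog_arm(increments=[[[-40,24,0],-0.11,0.8],[[-80,48,0],-0.11,0.8],[[-120,72,0],-0.11,0.8],[[-160,96,-20],-0.11,0.8],[[-189,114,-50],-0.11,0.8],[[-189,114,-50],-0.11,0.8],[[-189,114,-50],-0.11,0.8],[[-189,114,-50],-0.11,0.8]])

```text
t: 9.35
eef_pos: [0.4371, 0.2842, 0.2025]
tcp_rot: [2.341, 2.093, 0.006]
contact_force: [-0.1, -0.7, 0.9]
width: 0.0742
```

```bash
python3 - <<'E'
from h import *
im,p=grab('wrist','w8.png')
s=read_state();print(s['t'],s['eef_pos'],s['tcp_rot'],s['width'])
u,v=proj(p,[.4347,.3623,.03])[0].astype(int);print(u,v)
for lo in(150,180):print(face(im,p,(u-60,max(v-75,0),u+60,v+75),.03,mask=lambda c:(c.min(2)>lo)&(c[...,0]-c[...,2]<12)))
E
```

```text
9.4 [0.43744502 0.28417445 0.20247782] [2.34166413 2.09238729 0.0062559 ] 0.07432049596287332
307 122
(array([434.5, 362.2]), np.float64(83.6), array([48.7, 29. ]))
(array([434.5, 362.2]), np.float64(83.6), array([48.7, 29. ]))
```

>>> jog_arm(increments=[[[0,40,0],0,0.8],[[-0.4,77.2,-20],0,0.8],[[-0.4,77.2,-60],0,0.8],[[-0.4,77.2,-100],0,0.8],[[-0.4,77.2,-130],0,0.8],[[-0.4,77.2,-130],0,0.8],[[-0.4,77.2,-130],0,0.8]])

```text
t: 10.1
eef_pos: [0.4365, 0.3614, 0.0712]
tcp_rot: [2.343, 2.093, 0.001]
contact_force: [-0.4, 0.4, -0.2]
width: 0.0745
```

```bash
python3 - <<'E'
from h import *
for i in range(3):
    im,p=grab('wrist','w9.png');s=read_state();print(s['t'],s['eef_pos'],s['tcp_rot'])
u,v=proj(p,[.4345,.3622,.03])[0];print(u,v)
cv2.imwrite('pics/c9.png',cv2.imread('pics/w9.png')[100:450,120:520])
E
```

```text
10.15 [0.43732586 0.362142   0.07257242] [2.34214442 2.09316862 0.00492231]
10.2 [0.43763164 0.36252094 0.07320151] [2.34181928 2.09327553 0.00707493]
10.25 [0.43753218 0.36263935 0.07324663] [2.34147337 2.09355865 0.00755026]
316.1458973704876 276.3125641231846
```

View pics/c9.png

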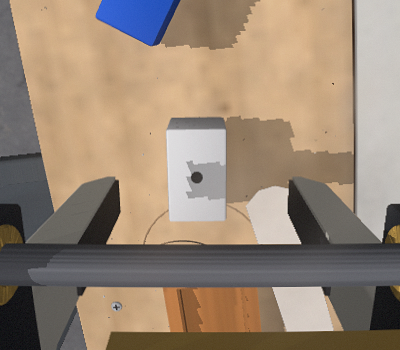

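The block is at crop (197,178) and the jaws' mid is about 3 mm to +x of it, matching the state (437.5 against 434.5). I'll correct that and grip.

>>> jog_arm(increments=[[[-3,0,-20],0,0.8],[[-3,0,-40],0,0.8],[[-3,0,-50],0,0.8],[[-3,0,-50],0,0.8],[[-3,0,-50],0,0.8]], grip_force=40)

```text
t: 10.75
eef_pos: [0.4331, 0.3621, 0.0214]
tcp_rot: [2.341, 2.095, 0.002]
contact_force: [0.1, 0.2, -0.4]
width: 0.0742
```

>>> jog_arm(increments=[[[0,0,0],0,0.15],[[0,0,0],0,0.15],[[0,0,0],0,0.15],[[0,0,0],0,0.15],[[0,0,0],0,0.15],[[0,0,0],0,0.15]])

```text
t: 11.35
eef_pos: [0.4325, 0.3616, 0.0202]
tcp_rot: [2.341, 2.095, 0.0]
contact_force: [1.2, 1.0, -0.2]
width: 0.0308
```

```bash
python3 - <<'E'
from h import *
s=read_state();print(s)
E
```

```text
{'t': 11.35, 'joint_positions': array([ 6.05618254e-01,  2.44744996e-01,  1.77473366e+00, -1.81048366e-04,
        1.12188909e+00,  7.16670576e-01]), 'qd': array([ 0.00024907,  0.0007298 , -0.0012556 , -0.0036723 , -0.00599504,
        0.00084779]), 'joint_efforts': array([ 8.60154033e-01, -5.48636591e+01, -4.17168331e+01,  5.26000634e-01,
        4.32672054e-01,  1.38245196e-04]), 'eef_pos': array([0.43245902, 0.36164599, 0.02018761]), 'tcp_rot': array([2.34107888e+00, 2.09469851e+00, 3.18778306e-04]), 'contact_force': array([ 1.19344831,  1.02385995, -0.18217803]), 'wrist_torque': array([-0.08785454, -0.22943416,  0.03372464]), 'width': 0.03077555229052624}
```

>>> jog_arm(increments=[[[0,0,15],0,0.15],[[0,0,40],0,0.15],[[0,0,80],0,0.15],[[0,0,120],0,0.15],[[0,0,150],0,0.15],[[0,0,150],0,0.15],[[0,0,150],0,0.15]])

```text
t: 12.05
eef_pos: [0.4324, 0.3617, 0.1705]
tcp_rot: [2.341, 2.095, 0.002]
contact_force: [-0.8, -0.6, -3.9]
width: 0.0292
```

>>> jog_arm(increments=[[[30,-16,0],0.02,0.15],[[65,-34,0],0.04,0.15],[[105,-54,0],0.06,0.15],[[140,-73,0],0.083,0.15],[[175,-91,0],0.083,0.15],[[200,-104,0],0.083,0.15],[[216,-112,0],0.083,0.15],[[216,-112,0],0.083,0.15]])

```text
t: 12.85
eef_pos: [0.6485, 0.2471, 0.166]
tcp_rot: [-2.254, -2.186, 0.008]
contact_force: [-0.2, -0.3, -3.6]
width: 0.0298
```

>>> jog_arm(increments=[[[0,0,0],0,0.15],[[0,0,0],0,0.15],[[0,0,0],0,0.15],[[0,0,0],0,0.15]])

```text
t: 13.25
eef_pos: [0.6477, 0.2503, 0.1701]
tcp_rot: [-2.251, -2.191, 0.0]
contact_force: [0.2, 0.9, -3.6]
width: 0.0297
```

```bash
python3 - <<'E'
from h import *
im,p=grab('wrist','w10.png')
s=read_state();print(s['t'],s['eef_pos'],s['tcp_rot'],s['width'])
zt=s['eef_pos'][2]-.0202+.03
x,y=s['eef_pos'][:2];u,v=proj(p,[x,y,zt])[0].astype(int);print(u,v)
g=im[v-18:v+18,u-18:u+18].max(2)<80
m=cv2.connectedComponentsWithStats(g.astype(np.uint8));print(m[2][1:],m[3][1:])
for st,c in zip(m[2][1:],m[3][1:]):
    if 30<st[4]<400: print('dot',ray(p,c+[u-18,v-18],zt)*1000)
cv2.imwrite('pics/c10.png',cv2.imread('pics/w10.png')[100:450,120:520])
E
```

```text
13.3 [0.64788582 0.25021145 0.17033914] [2.25140068e+00 2.19099717e+00 3.21003216e-04] 0.02983192544450447
322 322
[[ 12  11  15  14 170]] [[19.07058824 17.22352941]]
dot [[647.98197027 250.84148321 180.13913922]]
```

The viewer limit is reached, so I go on with numbers only. The block centre from its dot is (648.0,250.8) and the patch is at (648.7,249.3). I'll correct and descend in stages.

>>> jog_arm(increments=[[[0.7,-1.4,-15],0,0.15],[[0.7,-1.4,-35],0,0.15],[[0.7,-1.4,-55],0,0.15],[[0.7,-1.4,-70],0,0.15],[[0.7,-1.4,-80],0,0.15],[[0.7,-1.4,-86],0,0.15],[[0.7,-1.4,-90],0,0.15],[[0.7,-1.4,-90],0,0.15]])

```text
t: 14.1
eef_pos: [0.6491, 0.2483, 0.0801]
tcp_rot: [2.252, 2.19, 0.0]
contact_force: [-0.3, 0.1, -3.6]
width: 0.0298
```

>>> jog_arm(increments=[[[0,0,0],0,0.15],[[0,0,0],0,0.15],[[0,0,0],0,0.15],[[0,0,0],0,0.15]])

```text
t: 14.5
eef_pos: [0.6493, 0.2484, 0.0806]
tcp_rot: [2.252, 2.19, 0.001]
contact_force: [-0.3, -0.2, -3.7]
width: 0.0294
```

```bash
cat > chk.py <<'E'
from h import *
im,p=grab('wrist')
s=read_state();print(s['t'],s['eef_pos'],s['tcp_rot'],s['width'],s['contact_force'],abs(s['qd']).max())
zt=s['eef_pos'][2]-.0202+.03
x,y=s['eef_pos'][:2];u,v=proj(p,[x,y,zt])[0].astype(int)
g=im[v-18:v+18,u-18:u+18].max(2)<80
m=cv2.connectedComponentsWithStats(g.astype(np.uint8))
for st,c in zip(m[2][1:],m[3][1:]):
    if 30<st[4]<400: print('dot',ray(p,c+[u-18,v-18],zt)*1000)
E
python3 chk.py
```

```text
14.55 [0.64914596 0.24832108 0.08041902] [2.25216689e+00 2.19003514e+00 5.34775452e-04] 0.029828135501672567 [ 0.10671787  0.65212674 -3.70722398] 0.0031347217737143045
dot [[649.54277141 248.3201182   90.21901657]]
```

>>> jog_arm(increments=[[[-0.3,0.5,-4],0,0.15],[[-0.6,0.9,-7],0,0.15],[[-0.6,0.9,-9],0,0.15],[[-0.6,0.9,-9],0,0.15],[[-0.6,0.9,-9],0,0.15],[[-0.6,0.9,-9],0,0.15],[[-0.6,0.9,-9],0,0.15],[[-0.6,0.9,-9],0,0.15]])

```text
t: 15.35
eef_pos: [0.6485, 0.2492, 0.0713]
tcp_rot: [2.252, 2.19, 0.0]
contact_force: [0.5, -0.2, -2.5]
width: 0.0298
```

```bash
cat >> chk.py <<'E'
im,p=grab('scene','end.png')
u,v=np.round(proj(p,[.6487,.2493,zt])[0]).astype(int);print(u,v,proj(p,[.6487,.2493,.081]))
print(im[v-8:v+9,u-12:u+13].max(2))
E
python3 chk.py
```

```text
15.4 [0.64848821 0.24918575 0.07125653] [2.25226902e+00 2.19005558e+00 2.52218120e-04] 0.029627906784620555 [-0.41040579 -0.02624494 -2.93070142] 0.001050282776350703
dot [[648.87742883 249.30699269  81.05652888]]
420 238 [[420.18091271 238.42137665]]
[[120 133 149 161 164 166 165 165 162 154 144 150 161 153 135 123 116  97
   62  27  17  18  20  40  87]
 [121 134 151 162 165 165 165 164 164 164 162 159 160 150 132 124 115  93
   55  25  17  18  22  48  96]
 [119 134 150 161 167 165 163 164 163 161 161 160 158 151 137 127 115  91
   52  23  16  17  22  55 107]
 [120 134 151 162 166 165 165 163 158 153 155 159 161 154 147 137 120  90
   50  21  19  16  26  59 113]
 [121 134 152 161 165 166 166 161 155 153 156 160 163 160 157 151 130  94
   49  24  18  16  28  65 117]
 [133 143 156 162 164 164 164 161 158 156 160 163 162 164 164 160 145 110
   69  38  22  18  28  71 122]
 [169 164 162 163 165 165 165 162 158 158 159 160 158 161 162 165 159 138
  107  73  45  27  36  78 126]
 [204 191 174 165 164 164 164 162 156 152 150 140 134 140 153 164 166 158
  145 120  87  53  47  87 133]
 [217 20
[... 237 characters left out ...]
61 161 158 151 142 147 160 168 170 171
  171 171 169 160 152 149 157]
 [219 204 181 167 165 165 164 162 160 164 167 169 167 167 170 172 170 173
  172 173 173 170 168 168 168]
 [218 203 179 166 165 164 162 162 163 166 172 171 172 172 173 172 173 173
  172 174 173 173 174 172 172]
 [217 202 178 164 165 163 161 159 160 172 181 184 182 180 177 172 174 175
  173 173 176 176 175 176 173]
 [218 202 177 165 165 163 163 159 162 183 205 213 210 201 187 181 178 175
  174 174 176 175 176 175 174]
 [215 201 176 166 165 164 162 157 164 198 228 235 235 229 214 202 188 181
  178 176 174 175 175 172 170]
 [216 200 177 166 165 164 160 159 171 207 232 238 240 238 235 228 210 193
  181 174 173 170 167 165 164]]
```

The dot in the scene view falls at (420,238.4), where the prediction for 10 mm clearance is (420.2,238.4). The arm is still, so I hand in.

```bash
python3 -c "
from plant import bot
print(bot.finish_job())"
```

```text
the job is handed in; nothing more can be done
None
```

I put the small weight away in the smaller-recess holder (the right-hand one) and let go of it. The large weight is now held level and still about 10 mm above the plywood patch. The job was handed in at about 15.5 s of the 56 s limit, with no verdict reported.

- **Small weight:** a picture after release showed it lying flat in the recess. Its centre measured (420.2, 132.8) mm against the recess at (420.3, 133.0).
- **Large weight, position:** the last wrist picture put its centre at (648.9, 249.3) mm, against the patch at (648.7, 249.3).
- **Large weight, angle:** from the tool angle its long side is at 88.4°, matching the patch's measured 88.4°. I did not measure the block's own angle in the grip.
- **Large weight, height:** the tool height puts the underside at about 51 mm, which is 10 mm above the joint. The scene camera independently agreed to within about half a pixel.
- **Disagreement and correction:** the state's tool position sat up to 3 mm off the commanded one at some poses, so I corrected against the measured values.
- **Contact:** wrist readings at the end of each move showed no push beyond the weight being carried. They were not watched during the moves.
- **Not checked:** the 12-picture viewing limit was used up before the final hover, so that check is numeric only. I did not look at the two house blocks again, but no move went near them.

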